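# Press a detergent flask down in the filling dock

## Robot

A 6-joint arm with a two-finger parallel gripper is mounted at the origin on the work surface. World frame = base frame: x ahead of the robot, y to its left, z up, the work surface at z = 0. Lengths are in mm, angles in rad, forces in N, time in s.
With the tool pointing down it reaches from about 275 to 750 mm from the base axis. Payload 10.2 kg.
Tool frame: the origin (TCP) lies between the finger pads; the fingertips stand 19 mm ahead of it and the grasp point (between the pads) is the TCP; z points along the fingers, y is the line along which they close (so a half turn about z gives the same grasp; the last joint's range is limited). The gripper opens to 85 mm and grips with 20 to 120 N. Pads are 22 mm wide; open, the fingers measure 114 mm over their backs; the gripper's body (76 mm by 85 mm) begins 54 mm behind the grasp point. The pads swing forward as they close: fully open they stand 13 mm farther back than shut.
Start: joints at [0.901, 0.313, 1.498, -0, 1.331, -0.223], TCP at [226.856, 473.463, 212.694] pointing down, gripper open.
Joint ranges: [-2.94, 2.94], [-0.97, 2.17], [0.19, 2.56], [-1.23, 4.37], [0.02, 3.11], [-2.88, 2.88]. Speed limits (rad/s): [2.39, 2.39, 3.01, 3.14, 3.14, 3.14].

## Interface

Orientations are given as a unit quaternion [w, x, y, z].
In Python, from cell import r gives the robot as it stands.
- The arm moves only by the tool apply_moves, never from a script. Its argument "targets" is a list of rows, each a list of 3 entries, a list of its own where there are three numbers: the shift along the world's x, y, z scaled (see below), then the turn, a rotation vector about the world's x, y, z scaled (see below), then the opening, from 0 (shut) to 1 (fully open). A call has 1 to 10 rows; each row shifts and turns the commanded pose from where the row before left it; what a row does not reach is not made up. The controller multiplies each number of a shift by 0.5 m and each number of a turn by 90 degrees. A row lasts 1/8 s, in which the tool goes at most 62.5 mm and 10.7 degrees, less where a joint would pass 70% of its speed; a pose out of reach is approached as far as the arm can. A call with a number of a shift or a turn outside -1 to 1 is refused whole. A call with a gripper value outside its range is refused whole. The fingers move at their own pace and stop on an object; "force" is the grip in N (left out, the last holds). Time passes only in rows, so rows that do not move let the fingers close. It gives the time, the measured TCP pose, the force, the opening and the grip force at its end, in the units of the state.
- r.get_state(): the state, without advancing time (a new reading comes with each control period).
- r.snapshot(name): name is "scene" or "top"; returns the picture (384x512x3 uint8, red, green, blue); there is no depth.
- r.get_calibration(name): a dict with "fx", "fy", "cx", "cy" (pixels), "T" (4x4, takes a point from camera to world coordinates). Camera axes: x right, y down, z forward; pixel columns grow to the right and rows downward; lengths in mm; the calibration is good to about 2 mm. A picture is of the moment at which its call begins. get_calibration takes no time and is no camera call.
- r.hand_in(): hands the job in; it is judged then, once.
Trained networks look in the newest picture that a camera, given by its name, has taken for a name from the list of things; names that differ only in an ending like _2 or _b are one class to them, and where a whole thing is asked for, a point or a joint stands for the part that bears it (a point fixed in the world has none). Each returns a list of dicts, best first, with "conf" (0 to 1); they miss things now and then, are a little off and sometimes report something else, mostly with a low value. They report only what shows in the picture. A call takes as long as a camera call.
- r.spot_in(camera, query): "at" ([row, column] in pixels, amid what is visible of it).
- r.trace(camera, query): "mask" (384x512 bool, what is visible of it) and "at" ([row, column] in pixels, amid what is visible of it).
The state is a dict: "time": time; "q": joint angles; "qvel": joint speeds; "joint_efforts": joint torques, N m; "position": TCP position; "tcp_rot": TCP orientation; "contact_force": force on the tool from outside, world axes, zero at the start; "moment": the same for the moment, N m; "opening": opening from 0.0 (shut) to 1.0 (fully open); "grasp_force": force on a finger pad.
Only numpy, scipy, OpenCV 4.12 (cv2) and the standard library are available. Lean on these libraries where they do the work, as an engineer would, in place of code of your own. Each camera call takes 0.05 s, during which the arm holds its last target. There are 200 camera calls.

## Task

The blue detergent flask has fallen over: stand it upright on the counter first. Then set it upright into the orange sprung ring of the filling dock, press it down until the ring is at the bottom of its travel, and finish while still holding the flask pressed down there. Do not shove or knock over the other things on the counter.

Things in the scene. Friction and masses are not known exactly. Their poses are not given: they have to be found in the camera images.
- flask: Blue flask, white cap, one rigid piece, 0.24-0.39 kg, 135 tall (sizes in mm); starts lying. Origin: centre of its flat underside; z runs from underside to cap. Body radius 33 for z = 0 (edge rounded 3) to 60, shoulder narrowing to a neck, radius 14, z = 88 to 112, then the cap, radius 18, z = 112 to 135. Centre of mass at z = 38: let go leaning under about 30 degrees on its foot, it rocks upright.
- dock: Filling dock fixed to the counter: dark steel base plate 150 x 150 x 12 mm, grey drum of radius 50 mm up to 45 mm high, four thin guide pins near the corners up to 80 mm, a short steel spout on its front, and the orange ring on top. Origin: centre of the plate's underside, on the ring's axis; z up.
- ring (a joint): Travel of the orange ring, m: 0 = up (as it starts), 0.018 = fully down against its stop. It slides straight down on springs: the upward force on the flask is about 5.5 N at the top and 15 N at the bottom of the travel, so the flask's own weight does not move it; it rises again when let go.
- ring_seat (a point): Centre of the ledge in the orange ring where the flask's underside sits (mm; hole of radius 21 in it); moves with the ring, 73 above the counter when up; z up. Bore radius 36 (flask + 3); the wall stands 29 above the ledge, its top 11 flaring to inner radius 43, outer 50.
- cup: Bystander: grey plastic measuring cup, radius 34 mm, 60 mm high; origin under its centre.
- soap: Bystander: white bar of soap 55 x 85 x 25 mm; origin under its centre.
- brush: Bystander: wooden-handled brush lying on the counter, about 200 mm long along its x axis; origin near its middle, on the counter.
- softener: Bystander: white softener bottle with a blue cap, radius 35 mm, 150 mm tall; origin under its centre.
- stain_jar: Bystander: amber jar with a steel lid, radius 38 mm, 110 mm tall; origin under its centre.
- starch_can: Bystander: green spray can, radius 30 mm, 150 mm tall; origin under its centre.
- peg_tray: Bystander: yellow open tray 140 x 200 x 60 mm with three wooden clothes pegs in it; origin under its centre.

How it is judged:
By the outcome, as a careful person would: the job done as asked, in the order asked, and still so for the second after the job is handed in, while the arm keeps its last pose, push and grip.
It also fails if it takes over 64 s, if anything falls off the work surface, if the arm or the gripper's body presses on something with over 40 N, if the wrist force passes 120 N, or if a joint passes its speed limit or range.

## Working session

There is one attempt and no reset: what is moved stays moved. The work goes in short steps, Python scripts to look and compute and a tool call to move; the robot and the scene stay as the last step left them, time stands still between calls to the robot, and variables do not carry over. Pictures are saved under pics/ and viewed, at most 10 in all, crops included, and the job is handed in when it is done.

Besides the shell and the picture viewer there is one more tool, called after "Emit:" in YAML: its name, and indented under it one key for each argument. apply_moves: Moves the arm, as the interface text tells. Its arguments: {"type":"object","properties":{"targets":{"type":"array"},"force":{"type":"number"}},"required":["targets"]}

```bash
mkdir -p pics
cat > h.py <<'E'
import numpy as np, cv2
from cell import r
def ray(cam,at):
    c=r.get_calibration(cam);T=np.array(c["T"])
    d=T[:3,:3]@np.array([(at[1]-c["cx"])/c["fx"],(at[0]-c["cy"])/c["fy"],1]);return T[:3,3],d/np.linalg.norm(d)
def onz(cam,at,z):
    o,d=ray(cam,at);return o+d*(z-o[2])/d[2]
def tri(a,b):
    (o1,d1),(o2,d2)=a,b
    s=np.linalg.lstsq(np.c_[d1,-d2],o2-o1,rcond=None)[0]
    p,q=o1+d1*s[0],o2+d2*s[1];return (p+q)/2,np.linalg.norm(p-q)
def proj(cam,p):
    c=r.get_calibration(cam);q=np.linalg.inv(np.array(c["T"]))@np.r_[p,1]
    return np.array([c["cy"]+c["fy"]*q[1]/q[2],c["cx"]+c["fx"]*q[0]/q[2]])
E
python3 - <<'E'
from h import *
np.set_printoptions(precision=1,suppress=True)
ims=[]
for c in ("scene","top"):
    im=r.snapshot(c);cv2.imwrite(f"pics/{c}0.png",im[:,:,::-1])
    print(c,np.array(r.get_calibration(c)["T"])[:3])
    for n in ["flask","dock","ring","cup","soap","brush","softener","stain_jar","starch_can","peg_tray"]:
        t=r.trace(c,n)
        for k in t[:2]:
            m=k["mask"];print(n,round(k["conf"],2),np.array(k["at"]),m.sum(),onz(c,k["at"],0))
            if k is t[0]: np.save(f"{c}_{n}.npy",m)
s=r.get_state();print(s["time"],s["position"],s["tcp_rot"],s["opening"])
E
```

```text
scene [[   0.3    0.5   -0.8 1602.7]
 [   1.    -0.2    0.2 -221.3]
 [  -0.    -0.8   -0.6  804.7]]
flask 0.6 [192.7 154.5] 897 [ 437.4 -222.     0. ]
ring 0.81 [170.2 286.2] 1077 [431.3 200.9   0. ]
cup 0.9 [235.2 197.5] 737 [ 667.2 -129.4    0. ]
soap 0.59 [225.3 304.9] 560 [709.1 160.5   0. ]
brush 0.68 [151.3 354.6] 355 [384.2 466.3   0. ]
brush 0.45 [231.9 241.5] 1013 [687.2 -13.1   0. ]
softener 0.8 [230.7 241. ] 1014 [682.  -13.2  -0. ]
stain_jar 0.93 [207.9 353.8] 1212 [675.5 323.1   0. ]
stain_jar 0.71 [183.7 399.5] 2735 [603.4 512.5   0. ]
starch_can 0.88 [243.7 108.5] 1606 [ 635.3 -359.1    0. ]
starch_can 0.71 [224.6 305.5] 520 [706.8 163.2   0. ]
peg_tray 0.97 [177.4 403.3] 2837 [575.6 542.1   0. ]
top [[   0.    -1.     0.   525.4]
 [  -1.    -0.     0.    70.8]
 [  -0.    -0.    -1.  1073.7]]
flask 0.65 [206.1 374.2] 1021 [ 488.6 -226.7    0. ]
dock 0.78 [185.3 228.1] 3007 [535.2 176.8   0. ]
ring 0.88 [176.6 223.4] 1218 [558.9 190.5   0. ]
cup 0.68 [116.6 346.1] 554 [ 733.6 -144.5    0. ]
cup 0.17 [188.3 219.1] 1271 [526.2 201.5   0. ]
soap 0.61 [115.7 234.7] 608 [729.  163.9   0. ]
brush 0.6 [235.  121.3] 865 [389.5 469.6   0. ]
brush 0.43 [110.9 182. ] 862 [739.  311.2   0. ]
softener 0.87 [ 98.7 305.4] 716 [780.8 -31.    0. ]
softener 0.3 [187.5 229.4] 3035 [529.2 173.    0. ]
stain_jar 0.93 [107.9 182.3] 919 [747.4 310.6   0. ]
starch_can 0.69 [108.8 431.8] 1058 [ 760.6 -379.1    0. ]
peg_tray 0.65 [154.1 106.1] 3996 [613.2 519.9   0. ]
1.1 [226.9 473.5 212.7] [0.  0.2 1.  0. ] 0.9983183852204043
```

Run:
```python
import cv2,numpy as np
a=cv2.imread("pics/scene0.png");b=cv2.imread("pics/top0.png")
A=cv2.resize(a[100:270,90:440],(800,389),interpolation=cv2.INTER_CUBIC)
cv2.imwrite("pics/s0c.png",A)
B=cv2.resize(b[80:280,90:460],(800,432),interpolation=cv2.INTER_CUBIC)
cv2.imwrite("pics/t0c.png",B)
```

```text
(no output)
```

View pics/s0c.png

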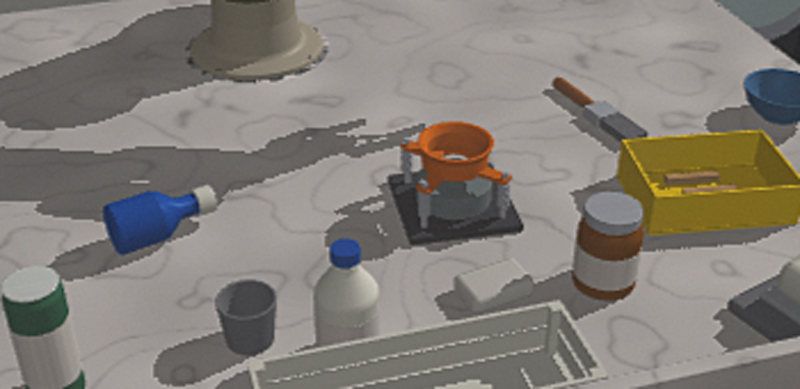

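View pics/t0c.png

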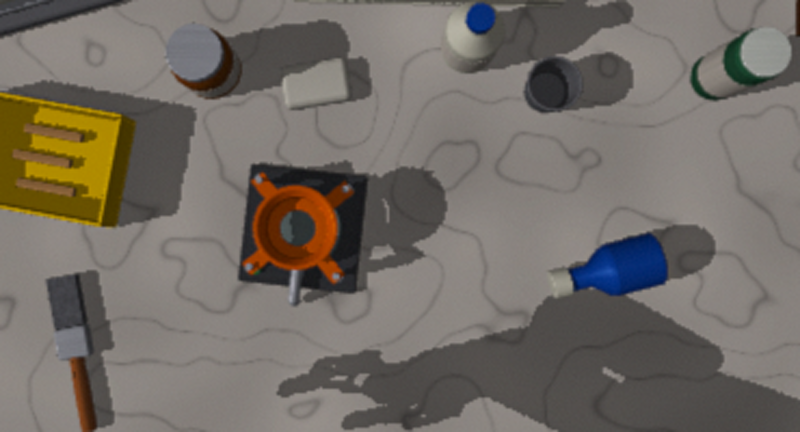

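The scene crop shows the flask lying at about (155,220) with its neck to the right (+y), the ring at (455,155), and the area around both clear. The top crop shows the flask from (667,262) at the base to (560,283) at the cap, and the ring centred at (297,227). Next I'll fit the poses from both views.

```bash
cat >> h.py <<'E'
from scipy.optimize import minimize
PROF=[[(33,0),(33,60)],[(33,60),(14,88)],[(14,88),(14,112)],[(18,112),(18,135)]]
S=4
def sil(cam,org,ax,prof=PROF):
    ax=ax/np.linalg.norm(ax);u=np.cross(ax,[.3,.5,.81]);u/=np.linalg.norm(u);v=np.cross(ax,u)
    c=r.get_calibration(cam);Ti=np.linalg.inv(np.array(c["T"]));im=np.zeros((384*S,512*S),np.uint8)
    t=np.linspace(0,2*np.pi,48)[:,None]
    for seg in prof:
        P=np.vstack([org+ax*z+R*(np.cos(t)*u+np.sin(t)*v) for R,z in seg])
        q=P@Ti[:3,:3].T+Ti[:3,3]
        px=np.c_[c["cx"]+c["fx"]*q[:,0]/q[:,2]+.5,c["cy"]+c["fy"]*q[:,1]/q[:,2]+.5]*S
        cv2.fillConvexPoly(im,cv2.convexHull(px.round().astype(np.int32)),1)
    return cv2.resize(im.astype(np.float32),(512,384),interpolation=cv2.INTER_AREA)
def fit(masks,f,x0,step):
    def cost(x):
        o=0
        for c,m in masks.items():
            s=sil(c,*f(x));o+=np.abs(s-m).sum()/m.sum()
        return o
    n=len(x0);best=None
    for k in (1,.4):
        X=np.vstack([x0]+[np.array(x0)+k*np.eye(n)[i]*step[i] for i in range(n)])
        b=minimize(cost,x0,method="Nelder-Mead",options=dict(initial_simplex=X,maxiter=250,xatol=.05,fatol=1e-4));x0=b.x
    return b.x,b.fun
E
python3 - <<'E'
from h import *
np.set_printoptions(precision=2,suppress=True)
ld=lambda n:{c:np.load(f"{c}_{n}.npy").astype(np.float32) for c in("scene","top")}
fl=lambda x:(np.array(x[:3]),np.array([np.cos(x[3])*np.cos(x[4]),np.sin(x[3])*np.cos(x[4]),np.sin(x[4])]))
m=ld("flask")
x,c=fit(m,fl,[485,-265,33,1.75,0],[15,15,10,.15,.1]);print("both",x,c)
for k in m: print(k,fit({k:m[k]},fl if 0 else (lambda y:fl([y[0],y[1],33,y[2],0])),[x[0],x[1],x[3]],[8,8,.1]))
o,a=fl(x);print("neck",o+a*100,"axis",a)
K=cv2.getStructuringElement(cv2.MORPH_ELLIPSE,(15,15))
ring={}
for cam in("scene","top"):
    im=cv2.imread(f"pics/{cam}0.png").astype(int);b,g,rr=im[...,0],im[...,1],im[...,2]
    mm=np.load(f"{cam}_ring.npy")
    hol=cv2.morphologyEx(mm.astype(np.uint8),cv2.MORPH_CLOSE,np.ones((15,15),np.uint8))
    op=cv2.morphologyEx(hol,cv2.MORPH_OPEN,K);ring[cam]=op.astype(np.float32)
    cs=max(cv2.findContours(op,cv2.RETR_EXTERNAL,cv2.CHAIN_APPROX_NONE)[0],key=cv2.contourArea)
    print(cam,mm.sum(),op.sum(),cv2.fitEllipse(cs))
rp=[[(50,-11),(50,0)],[(43,-29),(50,-11)]]
for P in (rp,[[(50,-29),(50,0)]],[[(50,-6),(50,0)]]):
    f=lambda x:(np.array(x),np.array([0,0,1.]),P)
    print("ringtop",fit(ring,f,[535,185,102],[10,10,8]), "top only",fit({"top":ring["top"]},lambda y:f([y[0],y[1],102]),[535,185],[10,10]))
E
```

```text
both [ 511.09 -270.54   32.16    1.85    0.  ] 0.1485864818096161
scene (array([ 513.2 , -270.95,    1.88]), np.float64(0.054765887558460236))
top (array([ 510.05, -267.39,    1.84]), np.float64(0.06856023520231247))
neck [ 483.14 -174.53   32.29] axis [-0.28  0.96  0.  ]
scene 1077 932 ((286.3976745605469, 166.89805603027344), (27.47859001159668, 41.50773620605469), 86.03611755371094)
top 1218 1458 ((226.09629821777344, 185.00555419921875), (42.679473876953125, 43.06083679199219), 11.850300788879395)
ringtop (array([535.11, 170.06,  99.64]), np.float64(0.4150075316429138)) top only (array([535.11, 172.01]), np.float64(0.15419238805770874))
ringtop (array([535.18, 169.43, 100.52]), np.float64(0.34097909927368164)) top only (array([535.1 , 172.59]), np.float64(0.1526491791009903))
ringtop (array([534.96, 171.06,  97.23]), np.float64(0.5763682126998901)) top only (array([535.18, 172.26]), np.float64(0.15372085571289062))
```

```bash
cat >> h.py <<'E'
from scipy.spatial.transform import Rotation as Ro
def cur():
    s=r.get_state();w,x,y,z=s["tcp_rot"];return np.array(s["position"]),Ro.from_quat([x,y,z,w]),s
def turn(z,y):
    z=np.array(z)/np.linalg.norm(z);p,R,s=cur();out=[]
    for y0 in (np.array(y),-np.array(y)):
        y0=y0-z*(y0@z);y0/=np.linalg.norm(y0)
        G=Ro.from_matrix(np.c_[np.cross(y0,z),y0,z]);out.append((G*R.inv()).as_rotvec()/(np.pi/2))
    return out
E
python3 - <<'E'
from h import *
np.set_printoptions(precision=4,suppress=True)
p,R,s=cur();print(p,R.as_matrix())
a=np.array([np.cos(1.846),np.sin(1.846),0]);t=np.radians(20)
print(turn(-np.sin(t)*a-np.cos(t)*np.array([0,0,1]),[a[1],-a[0],0]))
print("neck98",np.array([511.1,-269.5,32.3])+98*a)
E
```

```text
[226.8562 473.4782 212.7234] [[-0.9018  0.4321  0.    ]
 [ 0.4321  0.9018  0.0001]
 [ 0.      0.0001 -1.    ]]
[array([-0.1752, -0.1474, -0.5347]), array([-0.1796,  0.2134,  1.4417])]
neck98 [ 484.4692 -175.1878   32.3   ]
```

Emit:
apply_moves:
  targets:
    - [[0.04,-0.1,0],[-0.0175,-0.0147,-0.0535],1]
    - [[0.04,-0.1,0],[-0.0175,-0.0147,-0.0535],1]
    - [[0.04,-0.1,0],[-0.0175,-0.0147,-0.0535],1]
    - [[0.04,-0.1,0],[-0.0175,-0.0147,-0.0535],1]
    - [[0.04,-0.1,0],[-0.0175,-0.0147,-0.0535],1]
    - [[0.04,-0.1,0],[-0.0175,-0.0147,-0.0535],1]
    - [[0.04,-0.1,0],[-0.0175,-0.0147,-0.0535],1]
    - [[0.04,-0.1,0],[-0.0175,-0.0147,-0.0535],1]
    - [[0.04,-0.1,0],[-0.0175,-0.0147,-0.0535],1]
    - [[0.04,-0.1,0],[-0.0175,-0.0147,-0.0535],1]
  force: 60

```text
time: 2.35
position: [427.3, -28.3, 212.9]
tcp_rot: [0.139, 0.596, 0.784, -0.105]
contact_force: [1.0, 1.0, 0.5]
opening: 1.003
grasp_force: 0.0
```

Emit:
apply_moves:
  targets:
    - [[0.04,-0.1,-0.05],[0,0,0],1]
    - [[0.04,-0.1,-0.05],[0,0,0],1]
    - [[0.035,-0.097,-0.06],[0,0,0],1]
    - [[0,0,0],[0,0,0],1]

```text
time: 2.85
position: [483.6, -177.2, 130.4]
tcp_rot: [0.136, 0.596, 0.784, -0.105]
contact_force: [-0.5, 0.6, 0.8]
opening: 0.996
grasp_force: 0.0
```

```bash
cat > g.py <<'E'
from h import *
np.set_printoptions(precision=4,suppress=True)
p,R,s=cur();print(p,"z",R.as_matrix()[:,2],"y",R.as_matrix()[:,1],np.round(s["q"],2),s["time"])
a=np.array([np.cos(1.846),np.sin(1.846),0]);t=np.radians(20)
print(turn(-np.sin(t)*a-np.cos(t)*np.array([0,0,1]),[a[1],-a[0],0])[0], (np.array([484.5,-175.2,33])-p)/500)
E
python3 g.py
```

```text
[ 483.6243 -177.2407  130.4142] z [ 0.0878 -0.3275 -0.9408] y [ 0.9635  0.2676 -0.0032] [-0.44  0.3   1.8  -0.35  0.85 -0.5 ] 2.85
[-0.0014 -0.0025  0.0027] [ 0.0018  0.0041 -0.1948]
```

Emit:
apply_moves:
  targets:
    - [[0.001,0.004,-0.06],[0,0,0],1]
    - [[0.001,0,-0.06],[0,0,0],1]
    - [[0,0,-0.04],[0,0,0],1]
    - [[0,0,-0.034],[0,0,0],1]
    - [[0,0,0],[0,0,0],0]
    - [[0,0,0],[0,0,0],0]
    - [[0,0,0],[0,0,0],0]
    - [[0,0,0],[0,0,0],0]
    - [[0,0,0],[0,0,0],0]
    - [[0,0,0],[0,0,0],0]
  force: 100

```text
time: 4.1
position: [485.4, -173.1, 35.8]
tcp_rot: [0.138, 0.594, 0.785, -0.105]
contact_force: [-0.2, 0.1, 0.1]
opening: -0.003
grasp_force: 0.4
```

```bash
python3 g.py
python3 - <<'E'
from h import *
a=r.snapshot("scene")[:,:,::-1];b=r.snapshot("top")[:,:,::-1]
A=cv2.resize(a[140:240,110:240],(520,400),interpolation=cv2.INTER_CUBIC);B=cv2.resize(b[150:250,310:420],(440,400),interpolation=cv2.INTER_CUBIC)
cv2.imwrite("pics/m1.png",np.hstack([A,B])[:, :800] if 0 else cv2.resize(np.hstack([A,B]),(800,333)))
print(proj("scene",[484.5,-175.2,33]),proj("top",[484.5,-175.2,33]))
E
```

```text
[ 485.4188 -173.0876   35.8061] z [ 0.0926 -0.3287 -0.9399] y [ 0.9625  0.2713 -0.0001] [-0.43  0.45  1.88 -0.46  0.63 -0.36] 4.1
[-0.0003 -0.0001  0.0003] [-0.0018 -0.0042 -0.0056]
[189.9446369  170.65214288] [207.63625932 358.17150952]
```

View pics/m1.png

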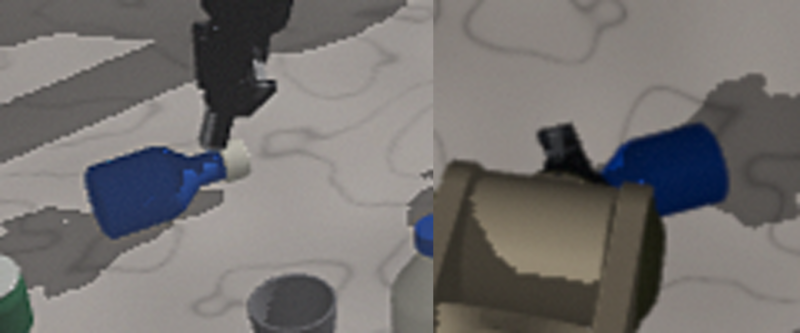

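Run:
```python
from h import *
np.set_printoptions(precision=2,suppress=True)
s=r.get_state();print(s["opening"],s["grasp_force"],s["contact_force"])
fl=lambda x:(np.array([x[0],x[1],33]),np.array([np.cos(x[2]),np.sin(x[2]),0]))
t=r.trace("scene","flask")[0];m=t["mask"].astype(np.float32);print(t["conf"],m.sum())
print(fit({"scene":m},fl,[511,-270,1.85],[8,8,.1]))
for q in ([485.4,-173,35.8],[487,-179,18]):print(proj("scene",q),proj("top",q))
im=r.snapshot("scene");S4=im[160:220,135:195].copy()
c=r.get_calibration("scene");
for q,col in (([485.4,-173,35.8],(255,0,0)),([487.2,-179.3,18],(0,255,0))):
    pr=proj("scene",q)-[160,135]
    S4[tuple(pr.round().astype(int))]=col
b=r.snapshot("top")[160:230,325:395].copy()
cv2.imwrite("pics/m2.png",np.hstack([cv2.resize(S4,(400,400),interpolation=0),cv2.resize(b,(400,400),interpolation=0)])[:,:,::-1])
```

```text
0.0024046369619293343 0.48918444430455565 [-0.75  1.14  1.11]
0.82 850.0
(array([ 512.14, -267.9 ,    1.85]), np.float64(0.0719117671251297))
[189.21 171.33] [207.32 357.6 ]
[194.78 170.04] [206.49 358.29]
```

View pics/m2.png

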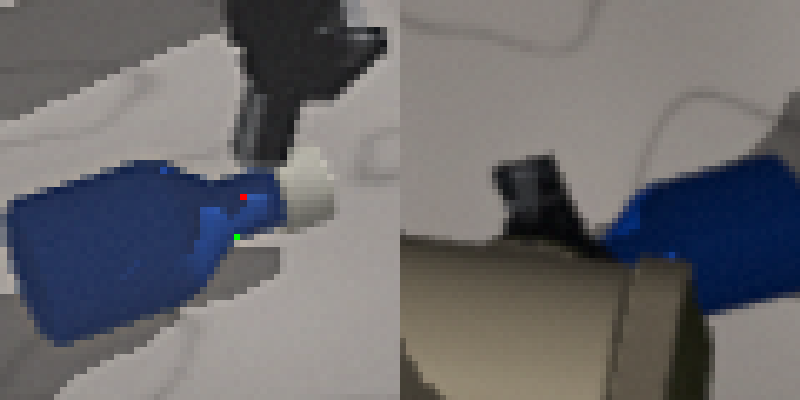

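The fingers report fully shut with no load, and the flask hasn't moved. I'll open them and look again.

Emit:
apply_moves:
  targets:
    - [[0,0,0],[0,0,0],1]
    - [[0,0,0],[0,0,0],1]
    - [[0,0,0],[0,0,0],1]
    - [[0,0,0],[0,0,0],1]
    - [[0,0,0],[0,0,0],1]
    - [[0,0,0],[0,0,0],1]

```text
time: 5.1
position: [485.4, -173.1, 35.7]
tcp_rot: [0.138, 0.594, 0.785, -0.105]
contact_force: [-0.4, 0.5, -0.5]
opening: 0.997
grasp_force: 0.0
```

Run:
```python
from h import *
np.set_printoptions(precision=2,suppress=True)
p,R,s=cur();print(p,s["opening"],s["grasp_force"],s["contact_force"])
M=R.as_matrix()
im=r.snapshot("scene")
for k in (-1,1):
  for tip in (19,6): print(k,tip,proj("scene",p+M[:,1]*42*k+M[:,2]*tip))
cv2.imwrite("pics/m3.png",cv2.resize(im[140:230,120:240],(720,540),interpolation=cv2.INTER_CUBIC)[:,:,::-1])
```

```text
[ 485.35 -173.05   35.68] 0.9967941943075171 0.0 [-0.36  0.53 -0.51]
-1 19 [187.91 164.54]
-1 6 [184.12 165.43]
1 19 [202.15 175.61]
1 6 [198.24 176.59]
```

View pics/m3.png

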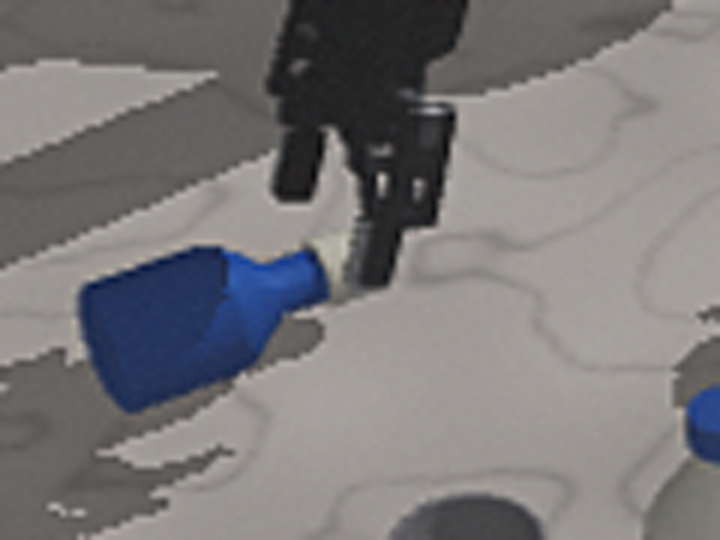

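The open fingertips show at about (295,195) and (375,285) in the crop, roughly 11 px higher in the frame than predicted. So the tool seems to sit about 30 mm short of its reported pose. I'll lift, tilt towards horizontal (which also tests reach), and measure the tip in both views.

Emit:
apply_moves:
  targets:
    - [[0,0,0.08],[0,0,0],1]
    - [[0,0,0.1],[0,0,0],0]
    - [[0,0,0.1],[0.0935,0.0264,0],0]
    - [[0,0,0.1],[0.0935,0.0264,0],0]
    - [[0,0,0],[0.0935,0.0264,0],0]
    - [[0,0,0],[0.0935,0.0264,0],0]
    - [[0,0,0],[0.0935,0.0264,0],0]
    - [[0,0,0],[0.0935,0.0264,0],0]
    - [[0,0,0],[0.0935,0.0264,0],0]
    - [[0,0,0],[0.0935,0.0264,0],0]

```text
time: 6.4
position: [485.4, -173.4, 225.8]
tcp_rot: [-0.339, 0.546, 0.722, 0.256]
contact_force: [0.2, 0.5, 0.7]
opening: 0.002
grasp_force: 0.0
```

Emit:
apply_moves:
  targets:
    - [[0,0,0],[0,0,0],0]

```text
time: 6.52
position: [485.1, -173.8, 223.6]
tcp_rot: [-0.338, 0.548, 0.722, 0.255]
contact_force: [0.3, 0.5, 0.9]
opening: -0.002
grasp_force: 0.0
```

Run:
```python
from h import *
np.set_printoptions(precision=2,suppress=True)
p,R,s=cur();M=R.as_matrix();print(p,M,np.round(s["q"],2),s["opening"])
tip=p+19*M[:,2]
out=[]
for c in("scene","top"):
    im=r.snapshot(c);q=proj(c,tip);print(c,"pred tip",q,"tcp",proj(c,p), "axis -60",proj(c,p-60*M[:,2]))
    cv2.imwrite(f"pics/full_{c}1.png",im[:,:,::-1])
    o=np.round(q).astype(int)-35;print(o);k=im[o[0]:o[0]+70,o[1]:o[1]+70].copy();k[35,35]=(255,0,0)
    out.append(cv2.resize(k,(400,400),interpolation=0))
cv2.imwrite("pics/m4.png",np.hstack(out)[:,:,::-1])
```

```text
[ 485.11 -173.82  223.59] [[-0.17  0.96 -0.21]
 [ 0.62  0.27  0.74]
 [ 0.77 -0.   -0.64]] [-0.78  0.68  1.16  0.44  2.07 -1.  ] -0.0024588680257667033
scene pred tip [134.91 168.68] tcp [132.31 163.08] axis -60 [123.7  144.61]
[100 134]
top pred tip [212.67 370.25] tcp [211.35 378.27] axis -60 [206.91 405.22]
[178 335]
```

View pics/m4.png

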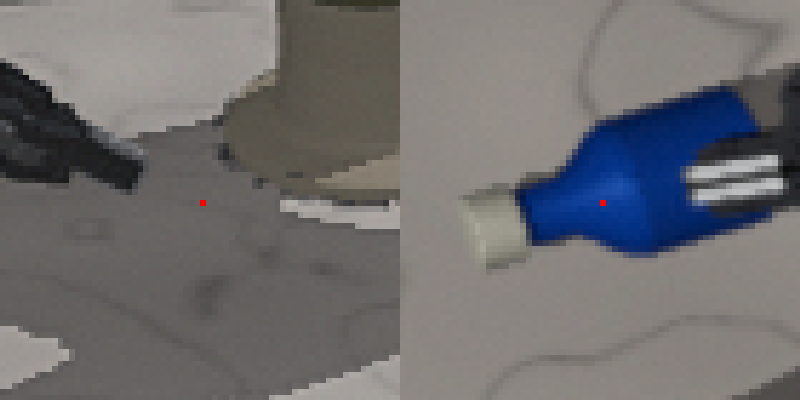

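Run:
```python
from h import *
np.set_printoptions(precision=2,suppress=True)
p,R,s=cur();M=R.as_matrix()
q,e=tri(ray("scene",[131.2,158.2]),ray("top",[209.5,385.4]));print(q,e)
d=q-(p+19*M[:,2]);print("world off",d,"tool off",M.T@d)
# earlier open-tip check with the tool-frame offset
off=M.T@d
R0=Ro.from_quat([.594,.785,-.105,.138]).as_matrix();p0=np.array([485.4,-173.1,35.7])
for k in(-1,1):
    print(proj("scene",p0+R0@(np.array([0,42*k,6])+off)),"vs world:",proj("scene",p0+R0@np.array([0,42*k,6])+d))
```

```text
[ 489.93 -186.53  231.39] 0.4485434783589324
world off [  8.38 -27.53  17.84] tool off [ -4.94   0.57 -33.49]
[174.31 166.29] vs world: [182.19 155.59]
[188.17 177.63] vs world: [196.49 166.49]
```

The two views put the tip at (490,-187,231), about 33 mm behind the reported place along the tool axis. The true grasp point is therefore TCP − 33·z_tool, which also agrees with the open-finger picture. I'll go back and grasp with that correction.

Emit:
apply_moves:
  targets:
    - [[0,-0.003,-0.02],[-0.0935,-0.0264,0],1]
    - [[0,-0.003,-0.03],[-0.0935,-0.0264,0],1]
    - [[0.001,-0.003,-0.03],[-0.0935,-0.0264,0],1]
    - [[0.001,-0.003,-0.03],[-0.0935,-0.0264,0],1]
    - [[0.001,-0.003,-0.03],[-0.0935,-0.0264,0],1]
    - [[0.001,-0.003,-0.03],[-0.0935,-0.0264,0],1]
    - [[0.001,-0.003,-0.03],[-0.0935,-0.0264,0],1]
    - [[0,-0.003,-0.03],[-0.0935,-0.0264,0],1]
    - [[0,0,0],[0,0,0],1]

```text
time: 7.75
position: [487.5, -182.8, 111.2]
tcp_rot: [0.139, 0.593, 0.787, -0.105]
contact_force: [-0.6, 0.1, -0.4]
opening: 0.998
grasp_force: 0.0
```

```bash
sed -i 's/484.5,-175.2,33/487.6,-186,3/' g.py; python3 g.py
```

```text
[ 487.4738 -182.755   111.1857] z [ 0.0942 -0.3287 -0.9397] y [ 0.9612  0.2759 -0.0001] [-0.45  0.33  1.81 -0.37  0.8  -0.5 ] 7.75
[-0.     -0.0001 -0.0028] [ 0.0003 -0.0065 -0.2164]
```

Emit:
apply_moves:
  targets:
    - [[0,-0.0065,-0.06],[0,0,0],1]
    - [[0,0,-0.06],[0,0,0],1]
    - [[0,0,-0.05],[0,0,0],1]
    - [[0,0,-0.03],[0,0,0],1]
    - [[0,0,-0.016],[0,0,0],1]
    - [[0,0,0],[0,0,0],1]

```text
time: 8.5
position: [488.2, -188.6, 3.1]
tcp_rot: [0.138, 0.594, 0.785, -0.105]
contact_force: [0.3, 0.1, -0.2]
opening: 0.999
grasp_force: 0.0
```

Emit:
apply_moves:
  targets:
    - [[0,0,0],[0,0,0],0]
    - [[0,0,0],[0,0,0],0]
    - [[0,0,0],[0,0,0],0]
    - [[0,0,0],[0,0,0],0]
    - [[0,0,0],[0,0,0],0]
    - [[0,0,0],[0,0,0],0]
  force: 100

```text
time: 9.25
position: [487.9, -188.2, 2.7]
tcp_rot: [0.138, 0.594, 0.785, -0.105]
contact_force: [0.9, 1.3, 0.1]
opening: 0.297
grasp_force: 102.9
```

Emit:
apply_moves:
  targets:
    - [[0,0,0.06],[0,0,0],0]
    - [[0,0,0.07],[0,0,0],0]
    - [[0,0,0.06],[0,0,0],0]
    - [[-0.002,0.007,0],[0.08,0.0227,0],0]
    - [[-0.002,0.007,0.003],[0.08,0.0227,0],0]
    - [[-0.002,0.007,0.003],[0.08,0.0227,0],0]
    - [[-0.002,0.007,0.003],[0.08,0.0227,0],0]
    - [[-0.002,0.007,0.003],[0.08,0.0227,0],0]
    - [[-0.002,0.007,0.003],[0.08,0.0227,0],0]
    - [[-0.002,0.007,0.004],[0.08,0.0227,0],0]

```text
time: 10.5
position: [480.7, -164.0, 107.0]
tcp_rot: [-0.225, 0.579, 0.765, 0.169]
contact_force: [0.1, 0.2, -4.1]
opening: 0.291
grasp_force: 103.7
```

Emit:
apply_moves:
  targets:
    - [[-0.002,0.007,0.004],[0.08,0.0227,0],0]
    - [[-0.002,0.007,0.004],[0.08,0.0227,0],0]
    - [[-0.002,0.007,0.005],[0.08,0.0227,0],0]
    - [[-0.002,0.007,0.005],[0.08,0.0227,0],0]
    - [[-0.001,0.004,0.003],[0.08,0.0227,0],0]
    - [[0,0,0],[0,0,0],0]
    - [[0,0,0],[0,0,0],0]

```text
time: 11.38
position: [476.5, -147.9, 117.8]
tcp_rot: [-0.456, 0.495, 0.655, 0.344]
contact_force: [1.3, 0.6, -2.9]
opening: 0.297
grasp_force: 102.6
```

Run:
```python
from h import *
np.set_printoptions(precision=3,suppress=True)
p,R,s=cur();M=R.as_matrix();print(p,M[:,2],M[:,1],"G",p-33*M[:,2],np.round(s["q"],2),s["opening"])
m={};out=[]
for c in("scene","top"):
    im=r.snapshot(c)
    t=r.trace(c,"flask");print(c,[(k["conf"],k["at"],k["mask"].sum()) for k in t][:2])
    if t: m[c]=t[0]["mask"].astype(np.float32)
    o=(proj(c,p).astype(int)-45).clip(0);out.append(cv2.resize(im[o[0]:o[0]+90,o[1]:o[1]+90],(400,400),interpolation=2))
cv2.imwrite("pics/m5.png",np.hstack(out)[:,:,::-1])
```

```text
[ 476.54  -147.902  117.76 ] [-0.257  0.902 -0.348] [ 0.962  0.273 -0.002] G [ 485.013 -177.659  129.239] [-0.8   0.93  1.22  0.54  2.1  -1.09] 0.2971701912369983
scene [(0.73, [180.4, 165.6], np.int64(726))]
top [(0.57, [209.4, 359.6], np.int64(499))]
```

View pics/m5.png

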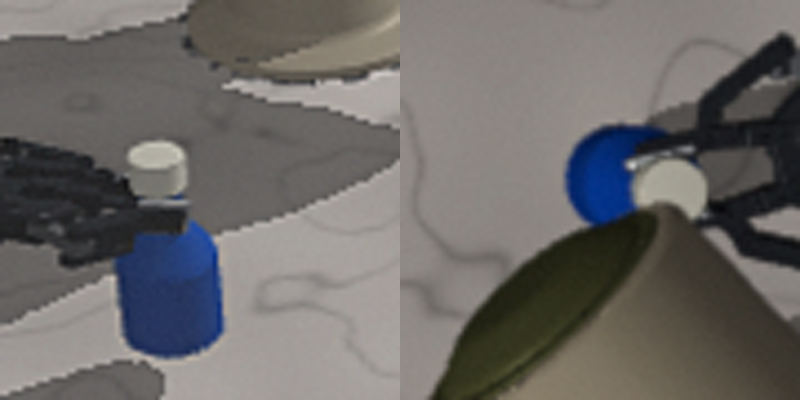

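The flask hangs upright in the grip, with the cap at about (157,165) in the scene half. Next I'll lower it to the counter.

Emit:
apply_moves:
  targets:
    - [[0,0,-0.02],[0,0,0],0]
    - [[0,0,-0.02],[0,0,0],0]
    - [[0,0,-0.006],[0,0,0],0]
    - [[0,0,0],[0,0,0],0]

```text
time: 12.08
position: [476.3, -147.8, 94.4]
tcp_rot: [-0.457, 0.495, 0.654, 0.345]
contact_force: [0.2, 0.6, -3.1]
opening: 0.295
grasp_force: 102.7
```

Run:
```python
from h import *
np.set_printoptions(precision=3,suppress=True)
p,R,s=cur();print(p,s["contact_force"])
m={}
for c in("scene","top"):
    r.snapshot(c);t=r.trace(c,"flask")
    if t:m[c]=t[0]["mask"].astype(np.float32)
f=lambda x:(np.array(x[:3]),np.array([x[3],x[4],1]))
print(fit({"scene":m["scene"]},lambda y:f([y[0],y[1],y[2],0,0]),[485,-177,5],[8,8,8]))
print(fit(m,f,[485,-177,5,0,0],[8,8,8,.1,.1]))
```

```text
[ 476.301 -147.759   94.418] [ 0.225  0.607 -3.059]
(array([ 481.099, -176.897,    5.848]), np.float64(0.19248366355895996))
(array([ 486.412, -179.693,    7.007,    0.021,    0.077]), np.float64(1.121544361114502))
```

Underside is about 6 mm above the counter, so I'll lower in small steps and watch the force.

Emit:
apply_moves:
  targets:
    - [[0,0,-0.006],[0,0,0],0]
    - [[0,0,-0.004],[0,0,0],0]
    - [[0,0,0],[0,0,0],0]

```text
time: 12.65
position: [476.3, -147.7, 89.5]
tcp_rot: [-0.457, 0.495, 0.654, 0.345]
contact_force: [-0.2, 0.2, -3.2]
opening: 0.299
grasp_force: 102.7
```

Emit:
apply_moves:
  targets:
    - [[0,0,-0.004],[0,0,0],0]
    - [[0,0,0],[0,0,0],0]

```text
time: 12.9
position: [476.4, -147.9, 87.9]
tcp_rot: [-0.457, 0.495, 0.654, 0.345]
contact_force: [0.4, -0.4, -1.4]
opening: 0.296
grasp_force: 103.1
```

Emit:
apply_moves:
  targets:
    - [[0,0,-0.002],[0,0,0],0]
    - [[0,0,0],[0,0,0],0]
    - [[0,0,0],[0,0,0],0.6]
    - [[0,0,0],[0,0,0],1]
    - [[0,0,0],[0,0,0],1]
    - [[0,0,0],[0,0,0],1]
    - [[0.01,-0.036,0.014],[0,0,0],1]
    - [[0.02,-0.072,0.028],[0,0,0],1]
    - [[0.03,-0.108,0.042],[0,0,0],1]
    - [[0,0,0.1],[0,0,0],1]

```text
time: 14.15
position: [506.0, -258.2, 175.5]
tcp_rot: [-0.459, 0.495, 0.652, 0.345]
contact_force: [0.6, 0.1, 0.7]
opening: 1.0
grasp_force: 0.0
```

Emit:
apply_moves:
  targets:
    - [[0,0,0.1],[-0.08,-0.0227,0],1]
    - [[0,0,0.1],[-0.08,-0.0227,0],1]

```text
time: 14.4
position: [506.2, -256.0, 279.9]
tcp_rot: [-0.367, 0.536, 0.708, 0.276]
contact_force: [1.0, 0.2, 0.2]
opening: 0.996
grasp_force: 0.0
```

Run:
```python
from h import *
np.set_printoptions(precision=3,suppress=True)
p,R,s=cur();print(p,R.as_matrix(),s["contact_force"],np.round(s["q"],2))
m={};mr={};K=cv2.getStructuringElement(cv2.MORPH_ELLIPSE,(15,15))
for c in("scene","top"):
    im=r.snapshot(c);cv2.imwrite(f"pics/full_{c}2.png",im[:,:,::-1]);t=r.trace(c,"flask")
    print(c,[(k["conf"],k["mask"].sum()) for k in t])
    if t:m[c]=t[0]["mask"].astype(np.float32)
f=lambda x:(np.array(x[:3]),np.array([x[3],x[4],1]))
for k in m: print(k,fit({k:m[k]},lambda y:f([y[0],y[1],0,0,0]),[483,-177],[8,8]))
print(fit(m,lambda y:f([y[0],y[1],y[2],0,0]),[483,-177,0],[8,8,6]))
print(fit(m,f,[483,-177,0,0,0],[8,8,6,.1,.1]))
```

```text
[ 506.203 -256.007  279.941] [[-0.156  0.962 -0.223]
 [ 0.557  0.272  0.785]
 [ 0.816 -0.002 -0.578]] [1.032 0.245 0.17 ] [-0.85  0.86  0.74  0.53  2.38 -0.9 ]
scene []
top [(0.95, np.int64(606))]
top (array([ 487.861, -177.733]), np.float64(0.07776402682065964))
(array([ 486.12 , -186.862,  -38.029]), np.float64(0.037231847643852234))
(array([ 487.032, -179.15 ,    0.153,    0.006,    0.033]), np.float64(0.051877062767744064))
```

Emit:
apply_moves:
  targets:
    - [[-0.006,0.026,-0.015],[-0.0974,-0.0276,0],1]
    - [[-0.006,0.026,-0.015],[-0.0974,-0.0276,0],1]
    - [[-0.006,0.026,-0.015],[-0.0974,-0.0276,0],1]
    - [[-0.006,0.026,-0.015],[-0.0974,-0.0276,0],1]
    - [[-0.006,0.026,-0.015],[-0.0974,-0.0276,0],1]
    - [[-0.006,0.026,-0.015],[-0.0974,-0.0276,0],1]
    - [[0,0,0],[0,0,0],1]

```text
time: 15.48
position: [487.3, -175.2, 232.2]
tcp_rot: [-0.004, 0.602, 0.798, 0.0]
contact_force: [-0.8, -0.2, 0.2]
opening: 0.997
grasp_force: 0.0
```

Run:
```python
from h import *
np.set_printoptions(precision=4,suppress=True)
p,R,s=cur();print(p,R.as_matrix()[:,1:],np.round(s["q"],2));print(turn([0,0,-1],R.as_matrix()[:,1]))
m={};im=r.snapshot("scene")
for c in("scene",):
    t=r.trace(c,"flask");print(c,[(k["conf"],k["mask"].sum()) for k in t])
    if t:m[c]=t[0]["mask"].astype(np.float32)
f=lambda x:(np.array(x[:3]),np.array([x[3],x[4],1]))
if m: print(fit(m,lambda y:f([y[0],y[1],0,0,0]),[487,-177],[8,8]))
k=im[90:230,100:240].copy()
q=proj("scene",p-14*R.as_matrix()[:,2])-[90,100];k[tuple(q.round().astype(int))]=(255,0,0)
cv2.imwrite("pics/m6.png",cv2.resize(k,(560,560),interpolation=0)[:,:,::-1])
```

```text
[ 487.3489 -175.233   232.2217] [[ 0.9616 -0.0051]
 [ 0.2743  0.005 ]
 [-0.0035 -1.    ]] [-0.57  0.29  1.48  0.    1.38 -0.85]
[array([-0.0032, -0.0032,  0.    ]), array([-0.0051,  0.005 , -2.    ])]
scene [(0.71, np.int64(869)), (0.34, np.int64(327))]
(array([ 483.0557, -179.0249]), np.float64(0.05566743388772011))
```

View pics/m6.png

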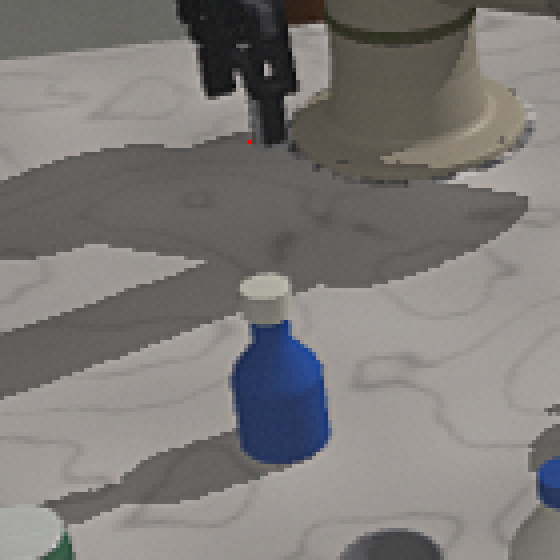

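Flask stands upright at about (486,-178.5), and the gripper's tips straddle it as the corrected tool model predicts. I'll descend on the cap.

Emit:
apply_moves:
  targets:
    - [[-0.002,-0.0065,-0.06],[0,0,0],1]
    - [[0,0,-0.07],[0,0,0],1]
    - [[0,0,-0.06],[0,0,0],1]
    - [[0,0,-0.06],[0,0,0],1]
    - [[0,0,-0.04],[0,0,0],1]
    - [[0,0,0],[0,0,0],1]

```text
time: 16.32
position: [486.6, -181.5, 86.7]
tcp_rot: [-0.004, 0.604, 0.797, 0.001]
contact_force: [-0.6, -0.9, -0.1]
opening: 1.002
grasp_force: 0.0
```

Emit:
apply_moves:
  targets:
    - [[0,0,0],[0,0,0],0.6]
    - [[0,0,0],[0,0,0],0.5]
    - [[0,0,0],[0,0,0],0]
    - [[0,0,0],[0,0,0],0]
    - [[0,0,0],[0,0,0],0]
    - [[0,0,0],[0,0,0],0]
  force: 90

```text
time: 17.08
position: [487.6, -181.4, 89.7]
tcp_rot: [-0.001, 0.604, 0.797, 0.001]
contact_force: [-2.1, 0.2, 5.8]
opening: 0.394
grasp_force: 88.9
```

Emit:
apply_moves:
  targets:
    - [[0,0,0.03],[0,0,0],0]
    - [[0,0,0.06],[0,0,0],0]
    - [[0,0,0.07],[0,0,0],0]
    - [[0,0,0.07],[0,0,0],0]
    - [[0,0,0.05],[0,0,0],0]
    - [[0.01,0.07,0],[0,0,0],0]
    - [[0.01,0.07,0],[0,0,0],0]
    - [[0.01,0.07,0],[0,0,0],0]
    - [[0.01,0.07,0],[0,0,0],0]
    - [[0.01,0.07,0],[0,0,0],0]

```text
time: 18.32
position: [512.2, -4.7, 229.4]
tcp_rot: [-0.002, 0.604, 0.797, 0.001]
contact_force: [0.4, 0.2, -3.1]
opening: 0.395
grasp_force: 90.0
```

Emit:
apply_moves:
  targets:
    - [[0.01,0.07,0],[0,0,0],0]
    - [[0.01,0.07,0],[0,0,0],0]
    - [[0.01,0.07,0],[0,0,0],0]
    - [[0.01,0.07,0],[0,0,0],0]
    - [[0.007,0.065,0],[0,0,0],0]
    - [[0,0,0],[0,0,0],0]
    - [[0,0,0],[0,0,0],0]

```text
time: 19.2
position: [535.7, 166.1, 229.0]
tcp_rot: [-0.002, 0.604, 0.797, 0.001]
contact_force: [0.6, -0.6, -3.4]
opening: 0.391
grasp_force: 90.2
```

```bash
cat > v.py <<'E'
from h import *
import sys
np.set_printoptions(precision=3,suppress=True)
p,R,s=cur();print(p,R.as_matrix()[:,2],s["contact_force"],s["opening"],s["time"])
m={};out=[]
for c in("scene","top"):
    im=r.snapshot(c)
    for k in ("flask","ring"):
        t=r.trace(c,k);print(c,k,[(x["conf"],x["at"],x["mask"].sum()) for x in t][:2])
        if t: m[c,k]=t[0]["mask"].astype(np.float32)
    o=(proj(c,[535,171,110]).astype(int)-45).clip(0);out.append(cv2.resize(im[o[0]:o[0]+90,o[1]:o[1]+90],(400,400),interpolation=2))
f=lambda x:(np.array(x[:3]),np.array([x[3],x[4],1]))
z0=float(sys.argv[2])
if ("scene","flask") in m: 
    q={"scene":m["scene","flask"]}
    print(fit(q,lambda y:f([y[0],y[1],z0,0,0]),[535,171],[8,8]))
    print(fit(q,lambda y:f([534,y[0],y[1],0,y[2]]),[171,z0,0],[8,8,.05]))
cv2.imwrite(f"pics/{sys.argv[1]}.png",np.hstack(out)[:,:,::-1])
E
python3 v.py m7 138
```

```text
[535.654 166.096 228.984] [-0.002  0.003 -1.   ] [ 0.59  -0.559 -3.372] 0.3905965300646317 19.2
scene flask [(0.88, [137.9, 289.1], np.int64(802))]
scene ring [(0.86, [169.9, 285.9], np.int64(952)), (0.7, [231.0, 241.0], np.int64(1016))]
top flask []
top ring []
(array([529.587, 170.205]), np.float64(0.16793952882289886))
(array([169.83 , 140.478,  -0.025]), np.float64(0.16848503053188324))
```

View pics/m7.png

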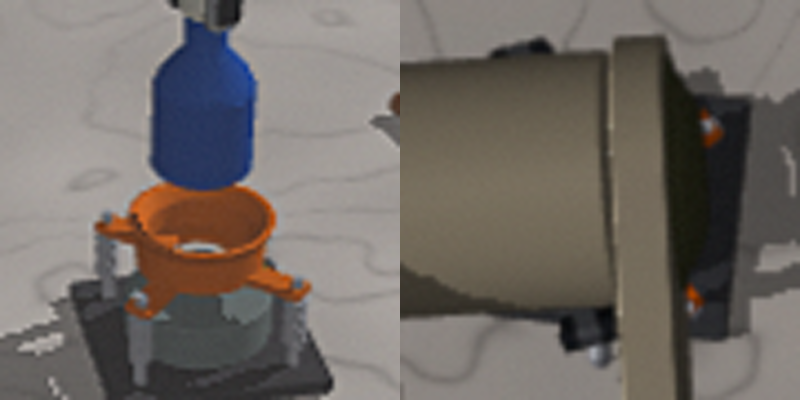

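Flask is upright and centred over the ring (both at about x=203 in the scene crop). I'll lower it and check forces.

Emit:
apply_moves:
  targets:
    - [[0,0.002,-0.03],[0,0,0],0]
    - [[0,0,-0.03],[0,0,0],0]
    - [[0,0,-0.02],[0,0,0],0]
    - [[0,0,-0.01],[0,0,0],0]
    - [[0,0,0],[0,0,0],0]

```text
time: 20.12
position: [535.8, 167.5, 183.5]
tcp_rot: [-0.002, 0.604, 0.797, 0.001]
contact_force: [-0.4, 0.3, -4.0]
opening: 0.392
grasp_force: 90.4
```

Emit:
apply_moves:
  targets:
    - [[0,0,-0.01],[0,0,0],0]
    - [[0,0,-0.008],[0,0,0],0]
    - [[0,0,0],[0,0,0],0]

```text
time: 20.5
position: [535.7, 167.4, 174.4]
tcp_rot: [-0.002, 0.604, 0.797, 0.0]
contact_force: [0.2, 0.5, -4.1]
opening: 0.396
grasp_force: 90.4
```

Emit:
apply_moves:
  targets:
    - [[0,0,-0.01],[0,0,0],0]
    - [[0,0,-0.008],[0,0,0],0]
    - [[0,0,0],[0,0,0],0]

```text
time: 20.88
position: [535.7, 167.4, 165.3]
tcp_rot: [-0.002, 0.604, 0.797, 0.0]
contact_force: [-0.2, 0.2, -2.7]
opening: 0.397
grasp_force: 90.4
```

Emit:
apply_moves:
  targets:
    - [[0,0,-0.008],[0,0,0],0]
    - [[0,0,-0.008],[0,0,0],0]
    - [[0,0,0],[0,0,0],0]

```text
time: 21.25
position: [536.1, 167.5, 158.2]
tcp_rot: [-0.001, 0.604, 0.797, 0.001]
contact_force: [-2.2, -0.3, 4.7]
opening: 0.395
grasp_force: 91.0
```

Emit:
apply_moves:
  targets:
    - [[0,0,-0.008],[0,0,0],0]
    - [[0,0,-0.008],[0,0,0],0]
    - [[0,0,0],[0,0,0],0]

```text
time: 21.62
position: [536.2, 167.5, 150.6]
tcp_rot: [-0.001, 0.604, 0.797, 0.001]
contact_force: [-2.6, -0.7, 9.4]
opening: 0.393
grasp_force: 91.5
```

Emit:
apply_moves:
  targets:
    - [[0,0,-0.006],[0,0,0],0]
    - [[0,0,-0.006],[0,0,0],0]
    - [[0,0,0],[0,0,0],0]

```text
time: 22.0
position: [536.2, 167.5, 145.1]
tcp_rot: [-0.001, 0.604, 0.797, 0.001]
contact_force: [-4.6, -1.7, 11.2]
opening: 0.399
grasp_force: 91.6
```

Emit:
apply_moves:
  targets:
    - [[0,0,-0.005],[0,0,0],0]
    - [[0,0,0],[0,0,0],0]

```text
time: 22.25
position: [536.5, 167.5, 144.5]
tcp_rot: [-0.0, 0.603, 0.797, 0.002]
contact_force: [-7.8, -1.9, 23.4]
opening: 0.397
grasp_force: 93.3
```

Emit:
apply_moves:
  targets:
    - [[0,0,-0.005],[0,0,0],0]
    - [[0,0,0],[0,0,0],0]

```text
time: 22.5
position: [536.8, 167.5, 144.3]
tcp_rot: [0.0, 0.603, 0.797, 0.002]
contact_force: [-13.3, -3.8, 40.6]
opening: 0.396
grasp_force: 95.3
```

The height has stalled at about 144 mm while the force climbs, so this is the stop. I'll ease off slightly and verify.

Emit:
apply_moves:
  targets:
    - [[0,0,0.004],[0,0,0],0]
    - [[0,0,0],[0,0,0],0]
    - [[0,0,0],[0,0,0],0]

```text
time: 22.88
position: [536.6, 167.5, 144.5]
tcp_rot: [-0.0, 0.603, 0.797, 0.002]
contact_force: [-8.5, -2.3, 27.5]
opening: 0.393
grasp_force: 93.7
```

```bash
python3 v.py m8 55
```

```text
[536.569 167.492 144.454] [ 0.002  0.003 -1.   ] [-8.492 -2.308 27.485] 0.39309382417514604 22.875
scene flask [(0.85, [158.7, 288.4], np.int64(580))]
scene ring [(0.68, [178.2, 283.0], np.int64(719))]
top flask [(0.61, [108.9, 431.6], np.int64(1068)), (0.34, [116.1, 236.5], np.int64(612))]
top ring []
(array([515.232, 176.587]), np.float64(0.4553879201412201))
(array([172.935,  57.   ,  -0.042]), np.float64(0.4664870798587799))
```

View pics/m8.png

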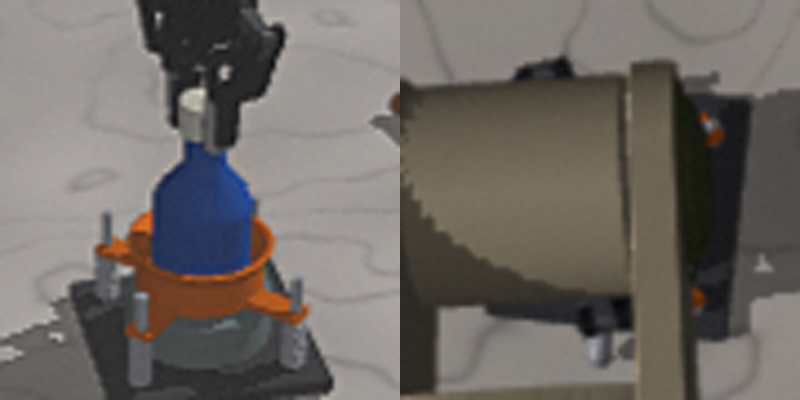

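The flask sits upright in the ring and the pins stand clear above the lowered ring arms. The tool travelled about 18 mm from first contact, and the force is steady at 27 N.

```bash
python3 -c "
from cell import r
print(r.hand_in())"
```

```text
the job is handed in; nothing more can be done
None
```

I stood the flask upright on the counter, then set it in the ring and pressed it to the stop; I handed the job in at about 23 s, still holding it down with about 27 N.

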